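# Turn a cup blank over and present it above the marking post

## Task

The blue cup stands mouth-up on the bench of the laser marking station. Turn it over so that it stands mouth-down on the bench on its own side of the orange guard, then carry it over the top of the guard and stop with it mouth-down, upright and centred over the brass post, its mouth about a centimetre above the post's top, ready to be lowered on. Finish while still holding it there, steady and never touching the post or its fixture; do not touch the guard, and leave the other things where they are.

Things in the scene. Friction and masses are not known exactly. Their poses are not given: they have to be found in the camera images.
- blue_cup: The blue metal cup to turn and present: round, straight-walled, no handle, 58 mm outside diameter, 52 inside, 70 tall, 0.08 to 0.15 kg. Origin at the outside centre of its closed bottom; z runs along its axis towards the open mouth (up at the start, down when mouth-down). It stands on the bench (z = 0), +y side of the guard, at least 60 mm clear all round. It rolls if left lying on its side.
- cup_mouth (a point): Centre of the blue cup's open mouth, in the plane of the rim, 70 mm along the cup's z from its origin.
- cup_middle (a point): Middle of the blue cup, on its axis, 35 mm from either end.
- fixture: Fixed marking fixture, -y side of the guard: aluminium plate with holes, 200 x 160 x 12 mm, an upright brass post 38 mm in diameter in its middle, its top 90 mm above the bench; dark flange (60 mm wide) and two dark clamps at the post's foot, up to 40 mm high. Origin at bench height under the plate's centre, on the post's axis; z up, x along the plate's long side.
- post_top (a point): Centre of the flat top of the brass post, 90 mm above the bench.
- guard: Fixed upright orange guard with an aluminium frame, between the cup and the fixture: 280 mm long along its x, 110 mm high, 12 mm thick (its foot 40 mm wide and 12 mm high). Origin on the bench under its middle; its y points to the cup's side.
- steel_cup_1: Bystander: bare steel cup of the same size as the blue one, mouth-up, farther from the robot. Origin at the centre of its bottom.
- steel_cup_2: Bystander: another bare steel cup, the same.
- paste_jar: Bystander: closed white jar with a red cap, 52 mm in diameter, 95 mm tall, farther from the robot. Origin at the centre of its bottom.
- screwdriver: Bystander: orange screwdriver lying on the bench to the left (+y) of the cup. Origin at the underside of its middle; x along it.
- caliper: Bystander: steel caliper, 170 mm long, 12 mm high, lying flat on the bench, nearer the robot, to the right (-y) of the fixture. Origin under the middle of its beam; x along it.
Mind the look-alikes: they are no part of the job. What is shaped like the blue_cup but green is not meant.

How it is judged:
On the way, in this order (a step that is already met when the one before it is completed fails the run):
1. the blue cup stands mouth-down on the bench, at rest, on its own side of the guard (angle between blue_cup's own z axis and vertical above 3.04 rad and height (world z) of cup_mouth below 0.005 m and linear speed of blue_cup below 0.03 m/s and y of blue_cup in the frame of guard above 0.03 m), for 0.2 s.
2. the cup passes over the top of the guard (y of cup_middle in the frame of guard between -0.04 and 0.04 m and x of cup_middle in the frame of guard between -0.15 and 0.15 m and height (world z) of cup_mouth above 0.105 m).
At the end, for the whole second after the job is handed in: The blue cup is held by the fingers, mouth-down within 0.1 rad, its mouth's centre within 7 mm of the post's axis and 3 to 22 mm above the post's top, still (under 20 mm/s), touching neither fixture nor guard (horizontal distance between cup_mouth and post_top below 0.007 m and z of cup_mouth in the frame of post_top between 0.003 and 0.022 m and angle between blue_cup's own z axis and vertical above 3.04 rad and linear speed of blue_cup below 0.02 m/s and contact force between blue_cup and fixture below 0.1 N and contact force between blue_cup and guard below 0.1 N and contact force between blue_cup and the fingers above 1 N); the arm keeps its last pose, push and grip.
It fails at once if the guard is touched (contact force between guard and anything else above 1 N).
It fails at once if the fixture or its post is touched (contact force between fixture and anything else above 1 N).
It fails at once if a bystander is displaced by more than 40 mm (distance of any of steel_cup_1, steel_cup_2, paste_jar, screwdriver, caliper from where it was at the start of the episode above 0.04 m).
It also fails if it takes over 67 s, if anything falls off the work surface, if the arm or the gripper's body presses on something with over 40 N, if the wrist force passes 120 N, or if a joint passes its speed limit or range.

## Robot

A 6-joint arm with a two-finger parallel gripper is mounted at the origin on the work surface. World frame = base frame: x ahead of the robot, y to its left, z up, the work surface at z = 0. Lengths are in m, angles in rad, forces in N, time in s.
With the tool pointing down it reaches from about 0.4 to 0.825 m from the base axis. Payload 7 kg.
Tool frame: the origin (TCP) lies midway between the tips of the shut fingers; the grasp point (between the pads) lies 19 mm behind it; z points along the fingers, y is the line along which they close (so a half turn about z gives the same grasp; the last joint's range is limited). The gripper opens to 85 mm and grips with 20 to 120 N. Pads are 22 mm wide; open, the fingers measure 114 mm over their backs; the gripper's body (76 mm by 85 mm) begins 54 mm behind the grasp point. The pads swing forward as they close: fully open they stand 13 mm farther back than shut.
Start: joints at [0.288, 0.359, 0.012, 0, -1.224, -0.288], TCP at [0.675, -0, 0.231] pointing down, gripper open.
Joint ranges: [-3.07, 3.07], [-1.43, 2.12], [-1.02, 1.25], [-3.03, 1.67], [-3.05, -0], [-3.03, 3.03]. Speed limits (rad/s): [2.39, 2.39, 3.01, 3.14, 3.14, 3.14].

## Interface

Orientations are given as a unit quaternion [x, y, z, w].
In Python, from rig import r gives the robot as it stands. The module is installed in compiled form; this text tells all that it offers. Calls block until the motion is done:
- r.reach(position, orientation): joint-space move of the TCP to a pose.
- r.move_linear(position, rot=None, v=0.15): straight line of the TCP; rot=None keeps the orientation; v is the mean speed in m/s.
- r.goto_joints(angles): joint-space move.
- r.ungrasp() and r.gripper_close(newtons=None): open the fingers fully, or close them until they stop; newtons is the grip in N (None keeps the last).
- r.wait(seconds).
- r.ik(position, orientation): joint angles nearest the present ones, or None.
- r.get_state(): the state.
- r.capture(name): name is "scene" or "side" or "wrist"; returns (picture, depth): 420x560x3 uint8, blue, green, red; 420x560 float32, m along the optical axis (not along the pixel's ray), 0 where there is no reading.
- r.camera_params(name): a dict with "fovy" (degrees; the focal length in pixels is half the picture's height over the tangent of half this angle, whatever the lens; pixels are square), "cx", "cy" (the principal point, pixels), "D" ([k1, k2, p1, p2, k3] as OpenCV has them; the pictures are not rectified), "world_from_camera" (4x4, takes a point from camera to world coordinates); the wrist camera has in their place "tool_from_camera" (4x4, takes a point from camera to tool coordinates, whose origin is the TCP and whose axes are the flange's). Camera axes: x right, y down, z forward; pixel columns grow to the right and rows downward; lengths in m; the calibration is good to about 2 mm. A picture is of the moment at which its call begins: read the wrist's pose just before it. camera_params takes no time and is no camera call.
A pose or a line that the arm cannot do raises r.IKError and nothing moves.
- r.close_job(): hands the job in; it is judged then, once.
Trained networks look in the newest picture that a camera, given by its name, has taken for a name from the list of things; names that differ only in an ending like _2 or _b are one class to them, and where a whole thing is asked for, a point or a joint stands for the part that bears it (a point fixed in the world has none). Each returns a list of dicts, best first, with "score" (0 to 1); they miss things now and then, are a little off and sometimes report something else, mostly with a low value. They report only what shows in the picture. A call takes as long as a camera call. They do not tell look-alikes from the thing itself.
- r.recognise(camera, name): "centre" ([x, y, z] in m, in world coordinates, good to about 4 mm: the middle of the surface that is visible of it).
The state is a dict: "t": time; "joint_positions": joint angles; "qvel": joint speeds; "joint_torque": joint torques, N m; "eef_pos": TCP position; "tcp_rot": TCP orientation; "force": force on the tool from outside, world axes, zero at the start; "moment": the same for the moment, N m; "width": finger opening in m; "grasp_force": force on a finger pad.
Only numpy, scipy, OpenCV 4.12 (cv2) and the standard library are available. Lean on these libraries where they do the work, as an engineer would, in place of code of your own. Each camera call takes 0.05 s, during which the arm holds its last target. There are 200 camera calls.

## Working session

There is one attempt and no reset: what is moved stays moved. The work goes in short steps, each a Python script; the robot and the scene stay as the last script left them, time stands still between calls to the robot, and variables do not carry over. Pictures are saved under pics/ and viewed, at most 10 in all, crops included, and the job is handed in when it is done.

```bash
mkdir -p pics
cat > h.py <<'E'
import numpy as np, cv2
from rig import r
def params(c):
    p=r.camera_params(c); f=210/np.tan(np.radians(p["fovy"])/2)
    return np.array([[f,0,p["cx"]],[0,f,p["cy"]],[0,0,1]]),np.array(p["D"],float),p
def cloud(c,depth,T):
    K,D,_=params(c); v,u=np.mgrid[0:420,0:560]
    n=cv2.undistortPoints(np.stack([u,v],-1).reshape(-1,1,2).astype(np.float64),K,D).reshape(420,560,2)
    P=np.concatenate([n*depth[...,None],depth[...,None]],-1)
    return P@T[:3,:3].T+T[:3,3]
E
python3 - <<'E'
from h import *
for c in("scene","side"):
    im,d=r.capture(c); cv2.imwrite(f"pics/{c}0.png",im); np.savez(f"{c}0.npz",im=im,d=d)
    T=np.array(params(c)[2]["world_from_camera"]); print(c,T[:3,3].round(3),T[:3,2].round(2))
    for n in("blue_cup","fixture","guard","post_top","steel_cup_1","paste_jar","screwdriver","caliper"):
        print(n,[(np.round(x["centre"],3).tolist(),round(x["score"],2)) for x in r.recognise(c,n)][:4])
E
```

```text
scene [ 1.204 -0.478  1.162] [-0.48  0.38 -0.79]
blue_cup [([0.628, 0.252, 0.044], 0.76), ([0.544, 0.191, 0.052], 0.61)]
fixture [([0.501, -0.271, 0.016], 0.87)]
guard [([0.533, -0.0, 0.049], 0.64)]
post_top [([0.498, -0.273, 0.01], 0.6)]
steel_cup_1 [([0.716, 0.194, 0.043], 0.85), ([0.72, 0.069, 0.039], 0.8), ([0.531, 0.002, 0.049], 0.57)]
paste_jar [([0.722, -0.254, 0.078], 0.6), ([0.72, 0.069, 0.04], 0.48)]
screwdriver [([0.432, 0.395, 0.02], 0.56), ([0.543, 0.189, 0.051], 0.44)]
caliper [([0.377, -0.36, 0.007], 0.72)]
side [-0.111  0.928  0.839] [ 0.47 -0.67 -0.57]
blue_cup [([0.617, 0.265, 0.046], 0.8), ([0.533, 0.183, 0.05], 0.68)]
fixture [([0.467, -0.24, 0.011], 0.9)]
guard [([0.5, 0.006, 0.055], 0.72), ([0.711, 0.208, 0.052], 0.16)]
post_top [([0.469, -0.246, 0.012], 0.9)]
steel_cup_1 [([0.713, 0.086, 0.045], 0.76), ([0.711, 0.205, 0.049], 0.71), ([0.469, -0.246, 0.012], 0.63)]
paste_jar [([0.694, -0.233, 0.057], 0.56)]
screwdriver [([0.42, 0.41, 0.018], 0.65), ([0.716, 0.087, 0.05], 0.65)]
caliper [([0.532, 0.182, 0.05], 0.67), ([0.361, -0.36, 0.005], 0.65)]
```

View pics/scene0.png

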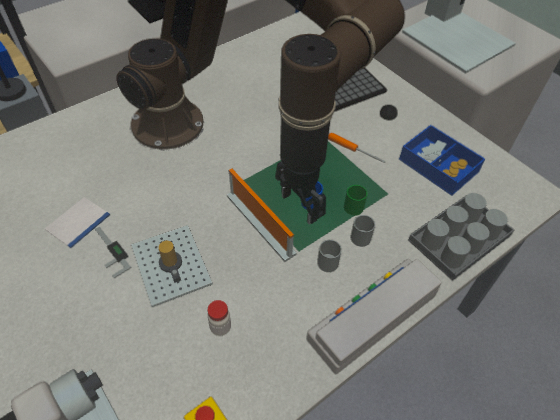

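View pics/side0.png

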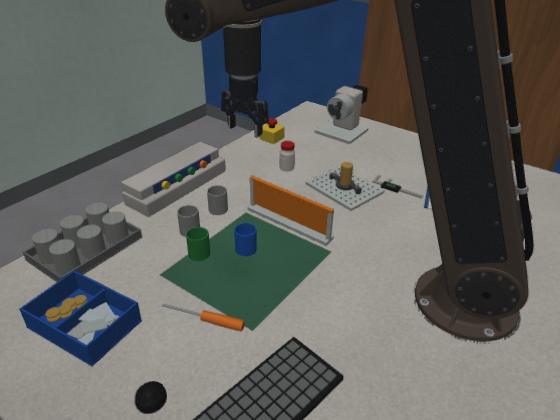

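Scene view: the blue cup is at about (315,193), half hidden by the gripper, and at (246,240) in the side view. Possible mix-ups:
- Green cup: scene (355,200), side (199,244).
- Steel cups: scene (330,255) and (363,230).
- Tray cups: scene (460,230).
- Blue bin: scene (440,158).

I choose the blue one at side (246,240).

Run:
```python
from h import *
from scipy.optimize import least_squares
def circ(P,R):
    s=least_squares(lambda c:np.hypot(P[:,0]-c[0],P[:,1]-c[1])-R,P[:,:2].mean(0),loss='soft_l1',f_scale=.002);return s.x
for c in("scene","side"):
    z=np.load(c+"0.npz"); im,d=z["im"],z["d"]; W=cloud(c,d,np.array(params(c)[2]["world_from_camera"]))
    hsv=cv2.cvtColor(im,cv2.COLOR_BGR2HSV); H,S,V=[hsv[...,i].astype(int) for i in range(3)]
    X,Y,Z=W[...,0],W[...,1],W[...,2]; ok=d>0
    box=lambda x,y,rr:ok&(np.hypot(X-x,Y-y)<rr)
    m=box(.54,.187,.06)&(H>105)&(H<130)&(S>120)&(Z>.005)&(Z<.09)
    P=W[m]; o=P[P[:,2]<.062]; print(c,"blue",m.sum(),"z",np.percentile(P[:,2],[2,98]).round(3),"side fit",circ(o,.029).round(4))
    t=P[P[:,2]>.067]; print(" rim pts",len(t),(t[:,:2].min(0)+t[:,:2].max(0))/2 if len(t) else '')
    m=box(.485,-.255,.09)&(Z>.05)&(Z<.11); P=W[m]; t=P[P[:,2]>.086]; o=P[P[:,2]<.085]
    print(" post n",len(P),"zmax",np.percentile(P[:,2],95).round(4),"top mean",t.mean(0).round(4),len(t),"fit side",circ(o,.019).round(4))
    m=box(.52,0,.17)&(H>3)&(H<20)&(S>150)&(Z>.02)&(Z<.12)&(abs(Y)<.06); P=W[m]
    print(" guard",len(P),P.min(0).round(3),P.max(0).round(3)); a=np.polyfit(P[:,0],P[:,1],1);print(" line y=a x+b",a.round(4))
    m=box(.54,.187,.12)&(H>65)&(H<95)&(Z<.02);print(" mat z",np.median(Z[m]).round(4))
    if c=="side": cv2.imwrite("pics/crop.png",cv2.resize(im[150:280,160:420],None,fx=3,fy=3))
print(r.ik([.54,.187,.1],[1,0,0,0]),r.get_state()["tcp_rot"])
K,D,p=params("wrist");print(np.round(p["tool_from_camera"],3))
```

```text
scene blue 103 z [0.011 0.072] side fit [0.5356 0.1657]
 rim pts 26 [0.54866776 0.17237726]
 post n 278 zmax 0.0943 top mean [ 0.4829 -0.2628  0.0913] 159 fit side [ 0.4802 -0.2618]
 guard 1217 [ 0.374 -0.005  0.026] [0.654 0.01  0.118]
 line y=a x+b [-0.0047  0.0034]
 mat z 0.0029
side blue 617 z [0.007 0.071] side fit [0.5398 0.1688]
 rim pts 74 [0.53937532 0.17012164]
 post n 183 zmax 0.0915 top mean [ 0.4796 -0.2592  0.09  ] 61 fit side [ 0.4817 -0.2633]
 guard 2022 [ 0.374 -0.001  0.02 ] [0.654 0.015 0.114]
 line y=a x+b [-0.006   0.0096]
 mat z 0.001
[ 0.67564574  0.31001584 -0.38931215  0.         -0.87146834  0.89515059] [-7.07097224e-01  7.07116337e-01  2.41786200e-05 -1.32605656e-05]
[[ 0.001 -0.964 -0.267  0.066]
 [ 1.     0.     0.001  0.   ]
 [-0.001 -0.267  0.964 -0.142]
 [ 0.     0.     0.     1.   ]]
```

View pics/crop.png

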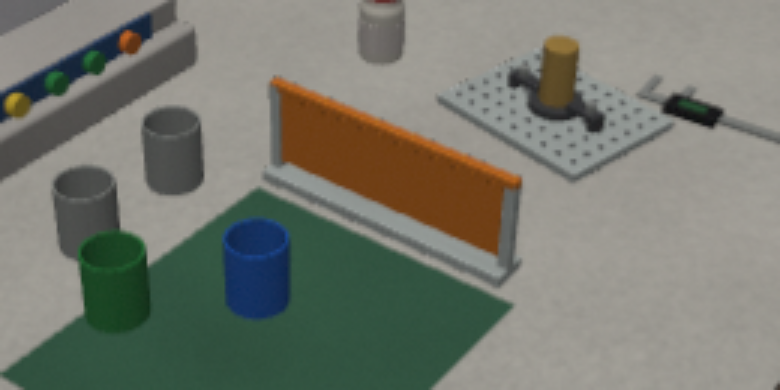

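The crop confirms the upright blue cup at crop (256,268), with the green one at (114,280). I'll grip it from the side, flip it with joint 6 and regrasp it from above. First I'll check the hand's silhouette and the IK.

```bash
cat >> h.py <<'E'
from scipy.spatial.transform import Rotation as R
def pose(az,pitch,flip=False):
    # tool z horizontal along azimuth, pitched down; tool x up (or down if flip)
    z=np.array([np.cos(az)*np.cos(pitch),np.sin(az)*np.cos(pitch),-np.sin(pitch)])
    y=np.array([-np.sin(az),np.cos(az),0]); x=np.cross(y,z)  # x points down-ish
    M=np.stack([x,y,z],1)
    if not flip: M=M@np.diag([-1,-1,1])
    return M
q=lambda M:R.from_matrix(M).as_quat()
E
python3 - <<'E'
from h import *
s=r.get_state(); T=R.from_quat(s["tcp_rot"]).as_matrix(); p0=np.array(s["eef_pos"])
pts=[]
for c in("scene","side"):
    z=np.load(c+"0.npz"); W=cloud(c,z["d"],np.array(params(c)[2]["world_from_camera"])); m=z["d"]>0
    P=(W[m]-p0)@T; pts.append(P[(np.hypot(P[:,0],P[:,1])<.13)&(P[:,2]<.0)&(P[:,2]>-.35)])
P=np.vstack(pts); edges=np.arange(-.34,.01,.02)
for a in edges:
    Q=P[(P[:,2]>=a)&(P[:,2]<a+.02)]
    if len(Q)>5: print(round(a,2),len(Q),np.percentile(Q[:,:2],[1,99],axis=0).round(3).ravel())
c=np.array([.539,.168])
for az in(0,.15,.3,.45,.6,.9):
  for fl in(0,1):
    for pi in(.17,.35,.5):
        M=pose(az,pi,fl); t=np.array([*c,.042])+.019*M[:,2]; j=r.ik(t,q(M))
        print(az,fl,pi,None if j is None else np.round(j,2))
E
```

```text
-0.34 566 [-0.033 -0.052  0.052  0.033]
-0.32 511 [-0.048 -0.049  0.049  0.051]
-0.3 709 [-0.047 -0.046  0.047  0.047]
-0.28 673 [-0.046 -0.046  0.047  0.047]
-0.26 666 [-0.047 -0.047  0.047  0.047]
-0.24 626 [-0.048 -0.046  0.047  0.047]
-0.22 604 [-0.048 -0.046  0.047  0.048]
-0.2 350 [-0.048 -0.047  0.047  0.047]
-0.18 455 [-0.04  -0.038  0.038  0.038]
-0.16 442 [-0.039 -0.038  0.039  0.039]
-0.14 277 [-0.038 -0.044  0.037  0.04 ]
-0.12 645 [-0.021 -0.069  0.02   0.07 ]
-0.1 513 [-0.021 -0.072  0.02   0.073]
-0.08 481 [-0.017 -0.073  0.017  0.075]
-0.06 178 [-0.014 -0.064  0.013  0.063]
-0.04 197 [-0.013 -0.057  0.013  0.057]
-0.02 38 [-0.012 -0.049  0.012  0.053]
0 0 0.17 None
0 0 0.35 None
0 0 0.5 None
0 1 0.17 None
0 1 0.35 None
0 1 0.5 None
0.15 0 0.17 None
0.15 0 0.35 None
0.15 0 0.5 None
0.15 1 0.17 None
0.15 1 0.35 None
0.15 1 0.5 None
0.3 0 0.17 [-0.39  1.34 -1.01 -2.38 -2.   -1.05]
0.3 0 0.35 None
0.3 0 0.5 None
0.3 1 0.17 [-0.39  1.34 -1.01 -2.38 -2.    2.09]
0.3 1 0.35 None
0.3 1 0.5 None
0.45 0 0.17 [-0.47  1.18 -0.91 -2.22 -1.72 -1.16]
0.45 0 0.35 [-0.46  0.92 -0.95 -2.29 -1.41 -1.33]
0.45 0 0.5 [-0.39  0.65 -0.91 -2.3  -1.06 -1.58]
0.45 1 0.17 [-0.47  1.18 -0.91 -2.22 -1.72  1.99]
0.45 1 0.35 [-0.46  0.92 -0.95 -2.29 -1.41  1.81]
0.45 1 0.5 [-0.39  0.65 -0.91 -2.3  -1.06  1.56]
0.6 0 0.17 [-0.49  1.03 -0.8  -2.08 -1.53 -1.34]
0.6 0 0.35 [-0.45  0.79 -0.81 -2.1  -1.24 -1.54]
0.6 0 0.5 [-0.36  0.58 -0.77 -2.07 -0.95 -1.79]
0.6 1 0.17 [-0.49  1.03 -0.8  -2.08 -1.53  1.8 ]
0.6 1 0.35 [-0.45  0.79 -0.81 -2.1  -1.24  1.6 ]
0.6 1 0.5 [-0.36  0.58 -0.77 -2.07 -0.95  1.35]
0.9 0 0.17 [-0.44  0.87 -0.57 -1.78 -1.37 -1.7 ]
0.9 0 0.35 [-0.37  0.69 -0.57 -1.75 -1.15 -1.89]
0.9 0 0.5 [-0.27  0.55 -0.55 -1.68 -0.95 -2.11]
0.9 1 0.17 [-0.44  0.87 -0.57 -1.78 -1.37  1.44]
0.9 1 0.35 [-0.37  0.69 -0.57 -1.75 -1.15  1.25]
0.9 1 0.5 [-0.27  0.55 -0.55 -1.68 -0.95  1.03]
```

Run:
```python
from h import *
def seq(c,az,pi,fl,zs):
    out=[]
    for z in zs:
        M=pose(az,pi,fl); j=r.ik(np.array([*c,z])+.019*M[:,2],q(M))
        out.append(None if j is None else np.round(j,2).tolist())
    return out
for c in([.539,.168],[.5,.168],[.58,.168],[.54,.2]):
  print(c)
  for az in(-1.5,-1.2,-.9,-.6,-.3,0,.3,.4,.5):
    for fl in(0,1):
      o=seq(c,az,.12,fl,[.039,.12,.22])
      if any(x is not None for x in o): print(az,fl,*o)
```

```text
[0.539, 0.168]
-1.5 0 [1.0, 1.02, -0.36, 0.63, -1.61, -1.45] [1.0, 0.9, -0.38, 0.64, -1.69, -1.4] [1.0, 0.76, -0.38, 0.66, -1.8, -1.31]
-1.5 1 [1.0, 1.02, -0.36, 0.63, -1.61, 1.69] [1.0, 0.9, -0.38, 0.64, -1.69, 1.74] [1.0, 0.76, -0.38, 0.66, -1.8, 1.83]
-1.2 0 [1.07, 0.95, -0.63, 0.87, -1.44, -1.58] [1.07, 0.82, -0.65, 0.86, -1.52, -1.49] [1.07, 0.66, -0.64, 0.86, -1.62, -1.37]
-1.2 1 [1.07, 0.95, -0.63, 0.87, -1.44, 1.56] [1.07, 0.82, -0.65, 0.86, -1.52, 1.65] [1.07, 0.66, -0.64, 0.86, -1.62, 1.77]
-0.9 0 [1.07, 0.9, -0.9, 1.2, -1.37, -1.78] [1.08, 0.75, -0.92, 1.17, -1.41, -1.66] [1.09, 0.57, -0.91, 1.14, -1.49, -1.48]
-0.9 1 [1.07, 0.9, -0.9, 1.2, -1.37, 1.36] [1.08, 0.75, -0.92, 1.17, -1.41, 1.49] [1.09, 0.57, -0.91, 1.14, -1.49, 1.66]
0.3 0 [-0.38, 1.39, -0.98, -2.35, -2.06, -1.03] None None
0.3 1 [-0.38, 1.39, -0.98, -2.35, -2.06, 2.11] None None
0.4 0 [-0.44, 1.3, -0.92, -2.25, -1.88, -1.08] [-0.46, 1.01, -1.0, -2.27, -1.74, -1.24] [-0.46, 0.44, -0.98, -2.27, -1.36, -1.68]
0.4 1 [-0.44, 1.3, -0.92, -2.25, -1.88, 2.06] [-0.46, 1.01, -1.0, -2.27, -1.74, 1.91] [-0.46, 0.44, -0.9
[... 3635 characters left out ...]
, 1.1, -1.51, -1.45]
-0.9 1 [1.11, 0.91, -0.83, 1.15, -1.38, 1.41] [1.12, 0.76, -0.85, 1.13, -1.43, 1.53] [1.13, 0.59, -0.84, 1.1, -1.51, 1.69]
0.3 0 [-0.28, 1.38, -1.0, -2.45, -2.12, -1.09] None None
0.3 1 [-0.28, 1.38, -1.0, -2.45, -2.12, 2.06] None None
0.4 0 [-0.35, 1.31, -0.94, -2.33, -1.94, -1.1] None [-0.37, 0.46, -1.01, -2.36, -1.38, -1.64]
0.4 1 [-0.35, 1.31, -0.94, -2.33, -1.94, 2.05] None [-0.37, 0.46, -1.01, -2.36, -1.38, 1.5]
0.5 0 [-0.39, 1.22, -0.88, -2.23, -1.78, -1.16] [-0.4, 0.92, -0.95, -2.24, -1.64, -1.34] [-0.39, 0.42, -0.92, -2.22, -1.31, -1.76]
0.5 1 [-0.39, 1.22, -0.88, -2.23, -1.78, 1.98] [-0.4, 0.92, -0.95, -2.24, -1.64, 1.8] [-0.39, 0.42, -0.92, -2.22, -1.31, 1.38]
```

```bash
cat >> h.py <<'E'
def tcp(c,M,off=.024): return np.asarray(c)+off*M[:,2]
def st(tag=""):
    s=r.get_state(); print(tag,"t",round(s["t"],2),"tcp",np.round(s["eef_pos"],4),"w",round(s["width"],4),"gf",round(s["grasp_force"],1),"F",np.round(s["force"],1),flush=True)
E
python3 - <<'E'
from h import *
z=np.load("side0.npz"); W=cloud("side",z["d"],np.array(params("side")[2]["world_from_camera"]))
hsv=cv2.cvtColor(z["im"],cv2.COLOR_BGR2HSV)
m=(hsv[...,0]>3)&(hsv[...,0]<20)&(hsv[...,1]>150)&(W[...,1]>.3)&(z["d"]>0)&(W[...,2]<.06)&(W[...,2]>0)
P=W[m];print("handle",P.min(0).round(3),P.max(0).round(3))
c=np.array([.539,.168,.037])
def clear(c,az,p):
    M=pose(az,p); Q=(P-c)@M; s=-Q[:,2]; k=(s>0)&(s<.45); d=np.hypot(Q[k,0],Q[k,1])-.049; return d.min().round(3) if k.any() else 9
print("pick clr",clear(c,-.9,.2),"place clr",clear(np.array([.545,.14,.04]),-.9,.15))
if clear(c,-.9,.2)>.008:
    M=pose(-.9,.2)
    r.reach(tcp([*c[:2],.2],M),q(M)); st("above")
    im,d=r.capture("side"); cv2.imwrite("pics/above.png",im)
E
```

```text
handle [0.365 0.378 0.007] [0.722 0.605 0.033]
pick clr 0.016 place clr 0.013
above t 1.99 tcp [0.5537 0.15   0.1952] w 0.0853 gf 0.0 F [ 0.6 -0.3  1. ]
```

View pics/above.png

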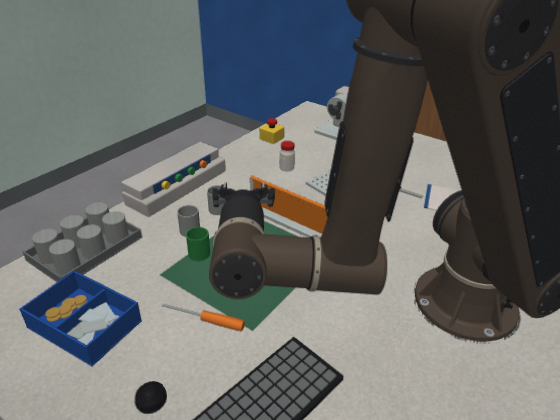

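The hand is open above the cup, seen at (240,200), and the elbow and forearm sit low at (240,275) to (345,290). I'll check how far those links are above the bench before descending.

Run:
```python
from h import *
for c in("side","scene"):
    im,d=r.capture(c); W=cloud(c,d,np.array(params(c)[2]["world_from_camera"]))
    d0=np.load(c+"0.npz")["d"]
    m=(d>0)&(d<d0-.03)&(W[...,1]>-.2)&(W[...,0]>.1)&(W[...,2]<.4)
    m=cv2.erode(m.astype(np.uint8),np.ones((3,3)))>0
    P=W[m]
    print(c,len(P))
    for lo in np.arange(.08,.3,.02):
        Q=P[(P[:,2]>=lo)&(P[:,2]<lo+.02)]
        if len(Q)>3: print(round(lo,2),len(Q),Q[:,:2].min(0).round(2),Q[:,:2].max(0).round(2))
```

```text
side 12060
0.2 186 [0.43 0.14] [0.58 0.28]
0.22 514 [0.1  0.16] [0.57 0.5 ]
0.24 1192 [0.1  0.23] [0.5  0.51]
0.26 2001 [0.1  0.25] [0.48 0.51]
0.28 2753 [0.1  0.27] [0.45 0.51]
scene 2176
0.14 4 [ 0.1  -0.02] [ 0.11 -0.02]
0.16 31 [ 0.1  -0.03] [ 0.12 -0.  ]
0.18 67 [ 0.1  -0.03] [0.58 0.2 ]
0.2 156 [ 0.1  -0.03] [0.58 0.26]
0.22 299 [ 0.1  -0.03] [0.57 0.32]
0.24 251 [ 0.1  -0.03] [0.5  0.35]
0.26 349 [0.14 0.25] [0.47 0.39]
0.28 175 [0.12 0.26] [0.46 0.36]
```

Run:
```python
from h import *
M=pose(-.9,.2); c=np.array([.539,.168])
for z in(.11,.07,.05,.038):
    r.move_linear(tcp([*c,z],M),v=.08); st(z)
    if np.linalg.norm(r.get_state()["force"])>8: print("force!");break
else:
    r.gripper_close(40); st("closed")
    r.move_linear(tcp([*c,.06],M),v=.05); st("lifted")
    r.move_linear(tcp([*c,.23],M),v=.12); st("up")
    im,d=r.capture("side"); cv2.imwrite("pics/held.png",im)
```

```text
0.11 t 3.42 tcp [0.5537 0.1497 0.1056] w 0.0854 gf 0.0 F [ 0.4 -0.3  0.1]
0.07 t 4.07 tcp [0.5536 0.1494 0.0649] w 0.0855 gf 0.0 F [-1.1  0.7 -0.3]
0.05 t 4.47 tcp [0.5536 0.1494 0.0448] w 0.0855 gf 0.0 F [ 0.7 -0.4  0.6]
0.038 t 4.77 tcp [0.5536 0.1494 0.0328] w 0.0859 gf 0.0 F [ 0.8  0.3 -0.1]
closed t 5.14 tcp [0.5537 0.1496 0.0334] w 0.0563 gf 45.2 F [-0.3 -0.7  0.5]
lifted t 5.73 tcp [0.5536 0.1497 0.0555] w 0.0558 gf 45.3 F [ 0.1  0.1 -1.4]
up t 7.3 tcp [0.5536 0.1495 0.2247] w 0.0558 gf 45.3 F [-0.2  0.  -2.4]
```

View pics/held.png

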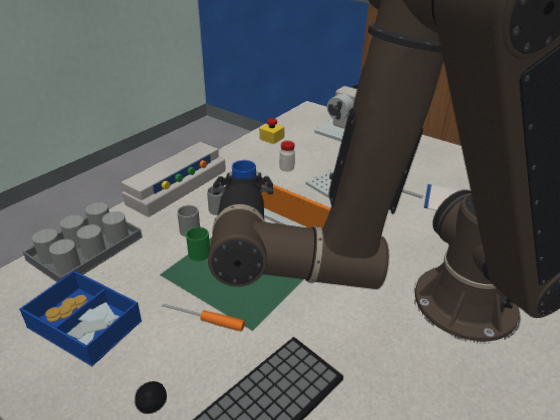

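The cup is held mouth-up at (243,170), lifted clear. Next: flip it, lower it and release.

Run:
```python
from h import *
j=np.array(r.get_state()["joint_positions"]); j[5]+=np.pi; r.goto_joints(j); st("flipped")
M=pose(-.9,.15,True); c=np.array([.545,.145])
r.move_linear(tcp([*c,.2],M),q(M),v=.1); st("pre")
im,d=r.capture("scene"); im2,d2=r.capture("side")
cv2.imwrite("pics/flip.png",cv2.resize(np.hstack([im[120:260,220:420],im2[120:260,150:350]]),None,fx=2,fy=2))
for n,i,dd in(("scene",im,d),("side",im2,d2)):
    W=cloud(n,dd,np.array(params(n)[2]["world_from_camera"])); h=cv2.cvtColor(i,cv2.COLOR_BGR2HSV)
    m=(h[...,0]>105)&(h[...,0]<130)&(h[...,1]>120)&(dd>0)&(np.hypot(W[...,0]-c[0],W[...,1]-c[1])<.07)&(W[...,2]>.1)
    P=W[m];print(n,len(P),np.percentile(P,[1,99],axis=0).round(3) if len(P) else'')
```

```text
flipped t 10.0 tcp [0.5536 0.1495 0.2246] w 0.0558 gf 45.3 F [ 0.8  0.8 -0.6]
pre t 10.52 tcp [0.5599 0.1265 0.1964] w 0.0559 gf 45.3 F [-0.5 -0.1 -0.3]
scene 579 [[0.51  0.108 0.169]
 [0.58  0.185 0.248]]
side 426 [[0.502 0.121 0.206]
 [0.566 0.194 0.246]]
```

View pics/flip.png

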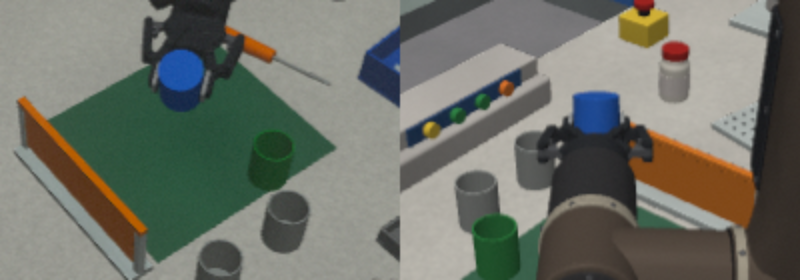

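Closed bottom up and tilted as planned: crop (180,75) on the left, (597,110) on the right. Lowering and releasing.

Run:
```python
from h import *
M=pose(-.9,.15,True); c=np.array([.545,.145])
for z in(.1,.055,.048,.045,.043,.041):
    r.move_linear(tcp([*c,z],M),v=.1 if z>.05 else .03); r.wait(.1); st(z)
    if r.get_state()["force"][2]>4 : print("contact");break
r.ungrasp(); r.wait(.4); st("open")
im,d=r.capture("scene"); im2,_=r.capture("side")
cv2.imwrite("pics/drop.png",cv2.resize(np.hstack([im[120:260,220:420],im2[120:260,150:350]]),None,fx=2,fy=2))
```

```text
0.1 t 11.87 tcp [0.5598 0.1265 0.097 ] w 0.0563 gf 45.3 F [-0.1 -0.  -1.6]
0.055 t 12.57 tcp [0.5598 0.1265 0.0518] w 0.0558 gf 45.3 F [ 0.5 -0.7 -0.6]
0.048 t 13.05 tcp [0.5598 0.1264 0.0445] w 0.0562 gf 45.3 F [ 0.1  0.4 -1.5]
0.045 t 13.4 tcp [0.5597 0.1264 0.0414] w 0.0564 gf 45.3 F [ 0.1 -0.2 -0.5]
0.043 t 13.75 tcp [0.5598 0.1264 0.0394] w 0.0561 gf 45.3 F [ 0.8  1.  -0.6]
0.041 t 14.1 tcp [0.5598 0.1264 0.0374] w 0.0559 gf 45.3 F [0.3 0.8 0.7]
open t 14.91 tcp [0.5597 0.1264 0.0374] w 0.0854 gf 0.0 F [-0.4  0.  -0.6]
```

View pics/drop.png

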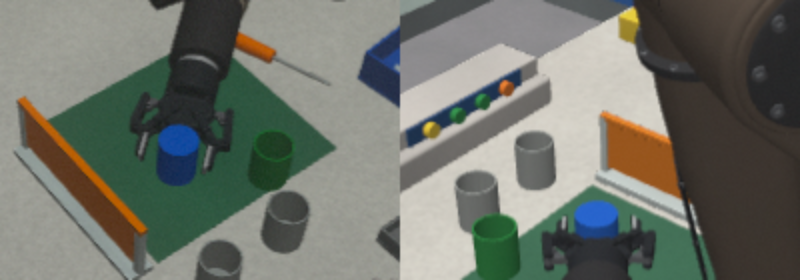

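The cup stands mouth-down between the open fingers (crop (178,152)). I'll lift the hand straight up and measure the cup top and post with the wrist camera pointing down.

```bash
cat >> h.py <<'E'
def wristcloud():
    s=r.get_state(); T=np.eye(4); T[:3,:3]=R.from_quat(s["tcp_rot"]).as_matrix(); T[:3,3]=s["eef_pos"]
    im,d=r.capture("wrist"); return im,d,cloud("wrist",d,T@np.array(params("wrist")[2]["tool_from_camera"]))
def disc(W,d,mask):
    P=W[mask&(d>0)]; (cx,cy),rad=cv2.minEnclosingCircle(P[:,:2].astype(np.float32)); 
    return len(P),P.mean(0).round(4),(round(cx,4),round(cy,4),round(rad,4)),np.median(P[:,2]).round(4)
E
python3 - <<'E'
from h import *
M=pose(-.9,.15,True); r.move_linear(tcp([.545,.145,.22],M),v=.12); st("up")
D=r.get_state
down=np.array([1.,0,0,0]) # tool y -> -y ; z down
qd=q(np.array([[0,1,0],[1,0,0],[0,0,-1.]]))   # start-like: fingers close along x
for nm,qq in(("x",qd),("y",down)): print(nm,[r.ik(p,qq) is not None for p in([.545,.145,.03],[.545,.145,.3],[.481,-.261,.3],[.481,-.261,.13])])
# camera sits at tool +x 66mm looking back ; go over cup
r.reach([.545,.145,.27],R.from_euler('z',0).as_quat()*0+D()["tcp_rot"] if False else qd); st("over")
im,d,W=wristcloud(); h=cv2.cvtColor(im,cv2.COLOR_BGR2HSV)
m=(h[...,0]>105)&(h[...,0]<130)&(h[...,1]>100)&(W[...,2]>.06)&(W[...,2]<.085)
print("cup top",disc(W,d,m))
for n in("scene","side"):
    i2,d2=r.capture(n); V=cloud(n,d2,np.array(params(n)[2]["world_from_camera"])); h2=cv2.cvtColor(i2,cv2.COLOR_BGR2HSV)
    mm=(h2[...,0]>105)&(h2[...,0]<130)&(h2[...,1]>100)&(V[...,2]>.066)&(V[...,2]<.085)&(np.hypot(V[...,0]-.545,V[...,1]-.145)<.06)
    print(n,disc(V,d2,mm) if mm.sum()>3 else None)
cv2.imwrite("pics/w1.png",im)
E
```

```text
up t 16.65 tcp [0.5597 0.1264 0.2159] w 0.0851 gf 0.0 F [-1.1  0.4  0.2]
x [True, True, True, True]
y [True, True, True, True]
over t 17.76 tcp [0.5439 0.1442 0.2682] w 0.0855 gf 0.0 F [ 0.   0.8 -1. ]
cup top (2808, array([0.5979, 0.1326, 0.0692]), (0.6984, 0.0688, 0.2103), np.float64(0.0689))
scene (265, array([0.5426, 0.1538, 0.0722]), (0.5414, 0.1549, 0.03), np.float64(0.0723))
side (234, array([0.5379, 0.1591, 0.0702]), (0.5391, 0.1583, 0.0301), np.float64(0.0703))
```

View pics/w1.png

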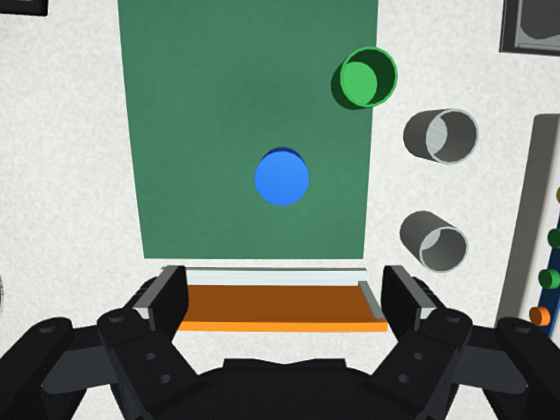

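The wrist view shows the cup upright at (281,178), the guard at (275,300) and the other cups clear of it. Next I'll measure the cup and the post from matching relative wrist poses, so that calibration errors cancel.

Run:
```python
from h import *
qd=q(np.array([[0,1,0],[1,0,0],[0,0,-1.]]))
def look(xy,top,R0):
    im,d,W=wristcloud(); m=(abs(W[...,2]-top)<.008)&(np.hypot(W[...,0]-xy[0],W[...,1]-xy[1])<R0)
    n,lab,stt,cen=cv2.connectedComponentsWithStats(m.astype(np.uint8)); k=1+np.argmax(stt[1:,4])
    p=np.array(r.get_state()["eef_pos"]); D=disc(W,d,lab==k); print(D,"rel mean",(D[1]-p).round(4),"rel circ",(np.array(D[2][:2])-p[:2]).round(4)); return im,lab==k
r.reach([.5405,.156,.25],qd); r.wait(.3); st(); look([.5405,.156],.07,.05)
r.move_linear([.5405,.156,.3],v=.25); r.reach([.481,-.2615,.27],qd); r.wait(.3); st(); im,m=look([.481,-.2615],.09,.04)
im[cv2.morphologyEx(m.astype(np.uint8),cv2.MORPH_GRADIENT,np.ones((3,3)))>0]=(0,0,255); cv2.imwrite("pics/post.png",im)
```

```text
t 18.46 tcp [0.5408 0.156  0.2505] w 0.0856 gf 0.0 F [-0.8 -0.  -0. ]
(2528, array([0.5404, 0.1592, 0.0688]), (0.5402, 0.1584, 0.029), np.float64(0.0689)) rel mean [-0.0003  0.0033 -0.1817] rel circ [-0.0005  0.0025]
 t 23.7 tcp [ 0.481  -0.2615  0.27  ] w 0.0856 gf 0.0 F [-1.6  0.8 -0.4]
(1077, array([ 0.4807, -0.2597,  0.0887]), (0.4807, -0.2603, 0.019), np.float64(0.0888)) rel mean [-0.0003  0.0018 -0.1813] rel circ [-0.0003  0.0012]
```

View pics/post.png

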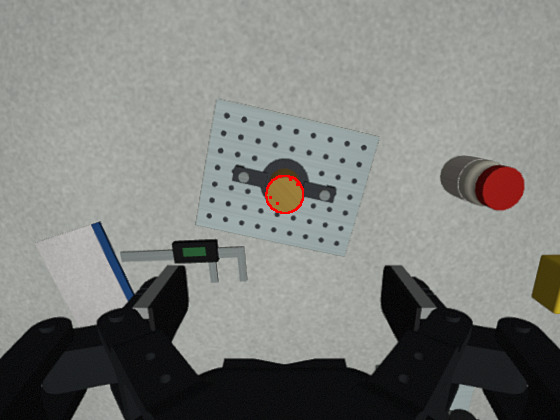

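The post top is outlined at (284,194); heights and radii match. Next: grasp the cup from above, lift it, carry it over the guard and stop high over the post.

Run:
```python
from h import *
qd=q(np.array([[0,1,0],[1,0,0],[0,0,-1.]])); c=[.5403,.1588]; p=[.4807,-.2602]
r.reach([*c,.2],qd); r.move_linear([*c,.1],v=.15); r.move_linear([*c,.027],v=.06); r.wait(.2); st("at cup")
r.gripper_close(40); r.wait(.2); st("closed")
r.move_linear([*c,.05],v=.05); r.move_linear([*c,.2],v=.15); st("lift")
r.move_linear([*p,.2],v=.15); r.wait(.3); st("over post")
ims=[]
for n in("scene","side"):
    i2,d2=r.capture(n); V=cloud(n,d2,np.array(params(n)[2]["world_from_camera"])); h2=cv2.cvtColor(i2,cv2.COLOR_BGR2HSV)
    mm=(h2[...,0]>105)&(h2[...,0]<130)&(h2[...,1]>100)&(V[...,2]>.12)&(d2>0)&(np.hypot(V[...,0]-p[0],V[...,1]-p[1])<.08)
    P=V[mm]; print(n,len(P),np.percentile(P,[1,99],axis=0).round(3))
    v,u=np.argwhere(mm).mean(0).astype(int); ims.append(cv2.resize(i2[v-60:v+80,u-80:u+80],None,fx=2.4,fy=2.4))
cv2.imwrite("pics/post2.png",np.hstack(ims))
```

```text
at cup t 30.67 tcp [0.5405 0.1589 0.0273] w 0.0854 gf 0.0 F [ 0.7 -0.8  0.1]
closed t 31.24 tcp [0.5404 0.1588 0.0274] w 0.0579 gf 42.6 F [-1.5 -0.2  6.4]
lift t 33.0 tcp [0.5397 0.1585 0.1989] w 0.0574 gf 42.8 F [ 0.1  0.1 -0.1]Traceback (most recent call last):
  File "<stdin>", line 6, in <module>
rig.IKError: the arm cannot follow that straight line within its joint ranges
```

Run:
```python
from h import *
a=np.array([.5397,.1588]);b=np.array([.4807,-.2602])
print("now",np.round(r.get_state()["joint_positions"],2))
for yaw in(0,np.pi):
  M=np.array([[0,1,0],[1,0,0],[0,0,-1.]])@R.from_euler('z',yaw).as_matrix()
  for x in(None,.57,.62):
    for s in np.linspace(0,1,6):
        P=a+(b-a)*s
        if x and 0<s<1: P[0]=x
        j=r.ik([*P,.2],q(M)); print(round(yaw,1),x,P.round(3),None if j is None else np.round(j,2))
```

```text
now [ 0.63  0.2  -0.29 -0.   -1.09  2.51]
0 None [0.54  0.159] [ 0.63  0.2  -0.29  0.   -1.09  2.51]
0 None [0.528 0.075] [ 0.51  0.15 -0.35  0.   -1.08  2.63]
0 None [ 0.516 -0.009] [ 0.36  0.12 -0.38  0.   -1.07  2.78]
0 None [ 0.504 -0.093] [ 0.2   0.12 -0.39  0.   -1.07  2.94]
0 None [ 0.492 -0.176] None
0 None [ 0.481 -0.26 ] [-0.14  0.17 -0.32  0.   -1.08 -3.  ]
0 0.57 [0.54  0.159] [ 0.63  0.2  -0.29  0.   -1.09  2.51]
0 0.57 [0.57  0.075] [ 0.47  0.22 -0.26  0.   -1.09  2.67]
0 0.57 [ 0.57  -0.009] [ 0.33  0.21 -0.27  0.   -1.09  2.81]
0 0.57 [ 0.57  -0.093] [ 0.18  0.22 -0.25  0.   -1.1   2.96]
0 0.57 [ 0.57  -0.176] None
0 0.57 [ 0.481 -0.26 ] [-0.14  0.17 -0.32  0.   -1.08 -3.  ]
0 0.62 [0.54  0.159] [ 0.63  0.2  -0.29  0.   -1.09  2.51]
0 0.62 [0.62  0.075] [ 0.43  0.3  -0.15  0.   -1.12  2.71]
0 0.62 [ 0.62  -0.009] [ 0.3   0.29 -0.16  0.   -1.12  2.84]
0 0.62 [ 0.62  -0.093] [ 0.16  0.3  -0.14  0.   -1.12  2.98]
0 0.62 [ 0.62  -0.176] None
0 0.62 [ 0.481 -0.26 ] [-0.14  0.17 -0.32  0.   -1.08 -3.  ]
3.1 None [0.54  0.159] [ 0.63  0.2  -0.29  0.   -1.09 -0.63]
3.1 None [
[... 350 characters left out ...]
 -1.09 -0.63]
3.1 0.57 [0.57  0.075] [ 0.47  0.22 -0.26  0.   -1.09 -0.47]
3.1 0.57 [ 0.57  -0.009] [ 0.33  0.21 -0.27  0.   -1.09 -0.33]
3.1 0.57 [ 0.57  -0.093] [ 0.18  0.22 -0.25  0.   -1.1  -0.18]
3.1 0.57 [ 0.57  -0.176] [ 0.03  0.25 -0.21  0.   -1.11 -0.03]
3.1 0.57 [ 0.481 -0.26 ] [-0.14  0.17 -0.32  0.   -1.08  0.14]
3.1 0.62 [0.54  0.159] [ 0.63  0.2  -0.29  0.   -1.09 -0.63]
3.1 0.62 [0.62  0.075] [ 0.43  0.3  -0.15  0.   -1.12 -0.43]
3.1 0.62 [ 0.62  -0.009] [ 0.3   0.29 -0.16  0.   -1.12 -0.3 ]
3.1 0.62 [ 0.62  -0.093] [ 0.16  0.3  -0.14  0.   -1.12 -0.16]
3.1 0.62 [ 0.62  -0.176] [ 0.02  0.33 -0.1   0.   -1.14 -0.02]
3.1 0.62 [ 0.481 -0.26 ] [-0.14  0.17 -0.32  0.   -1.08  0.14]
```

Only joint 6's range blocks the line. A joint-space reach keeps the height at about 0.2 m and unwinds the wrist on the way, ending at the same tool yaw.

Run:
```python
from h import *
qd=q(np.array([[0,1,0],[1,0,0],[0,0,-1.]])); p=[.4807,-.2602]
r.reach([*p,.2],qd); r.wait(.3); st("over post")
ims=[]
for n in("scene","side"):
    i2,d2=r.capture(n); V=cloud(n,d2,np.array(params(n)[2]["world_from_camera"])); h2=cv2.cvtColor(i2,cv2.COLOR_BGR2HSV)
    mm=(h2[...,0]>105)&(h2[...,0]<130)&(h2[...,1]>100)&(V[...,2]>.12)&(d2>0)&(np.hypot(V[...,0]-p[0],V[...,1]-p[1])<.08)
    P=V[mm]; print(n,len(P),np.percentile(P,[1,99],axis=0).round(3))
    v,u=np.argwhere(mm).mean(0).astype(int); v=max(v,60); ims.append(cv2.resize(i2[v-60:v+80,u-80:u+80],None,fx=2.4,fy=2.4))
cv2.imwrite("pics/post2.png",np.hstack(ims))
```

```text
over post t 37.83 tcp [ 0.4807 -0.2602  0.2   ] w 0.0581 gf 42.8 F [-0.3 -0.2 -1.3]
scene 438 [[ 0.458 -0.291  0.175]
 [ 0.511 -0.243  0.282]]
side 529 [[ 0.45  -0.284  0.175]
 [ 0.519 -0.222  0.451]]
```

View pics/post2.png

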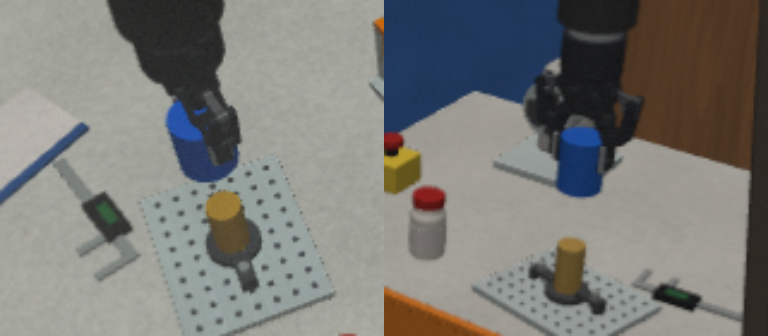

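The cup is mouth-down and upright, high over the post (post at right-crop (570,265)). Lowering to about 11 mm above it, with a cylinder fit to check.

Run:
```python
from h import *
from scipy.optimize import least_squares
p=[.4807,-.2602]
r.move_linear([*p,.16],v=.06); r.move_linear([*p,.1285],v=.03); r.wait(.4); st("final")
for n in("scene","side"):
    i2,d2=r.capture(n); T=np.array(params(n)[2]["world_from_camera"]); V=cloud(n,d2,T); h2=cv2.cvtColor(i2,cv2.COLOR_BGR2HSV)
    m=(h2[...,0]>105)&(h2[...,0]<130)&(h2[...,1]>120)&(V[...,2]>.09)&(V[...,2]<.19)&(d2>0)&(np.hypot(V[...,0]-p[0],V[...,1]-p[1])<.05)
    P=V[m]; z0=np.percentile(P[:,2],1); o=P[(P[:,2]<.163)]
    f=lambda a:np.hypot(o[:,0]-a[0]-a[2]*(o[:,2]-.102),o[:,1]-a[1]-a[3]*(o[:,2]-.102))-.029
    s=least_squares(f,[*p,0,0],loss='soft_l1',f_scale=.002); print(n,len(o),"zmin",z0.round(4),"axis",s.x.round(4))
    q2=V[(d2>0)&(np.hypot(V[...,0]-p[0],V[...,1]-p[1])<.04)&(V[...,2]>.05)&(V[...,2]<.088)]
    g=least_squares(lambda a:np.hypot(q2[:,0]-a[0],q2[:,1]-a[1])-.019,p,loss='soft_l1',f_scale=.002); print("  post",len(q2),g.x.round(4),"zmax visible",q2[:,2].max().round(4))
```

```text
final t 40.35 tcp [ 0.4807 -0.2602  0.1286] w 0.0579 gf 42.8 F [ 0.6 -0.3 -1.1]
scene 200 zmin 0.105 axis [ 0.4801 -0.2617  0.0038 -0.005 ]
  post 118 [ 0.4801 -0.2619] zmax visible 0.0877
side 287 zmin 0.1034 axis [ 0.4818 -0.2634 -0.0274  0.008 ]
  post 130 [ 0.4814 -0.2632] zmax visible 0.0879
```

The cup is centred within 0.5 mm, upright, with a gap of about 11–13 mm. Handing in.

```bash
python3 -c "
from h import *
print(r.close_job())"
```

```text
the job is handed in; nothing more can be done
None
```

I turned the blue cup over, carried it over the guard, and handed in with it held mouth-down about 11–13 mm above the post and centred within about 0.5 mm by camera fit; the rig gave no verdict.

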